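# Load the sample tray and hold the analyser lid at the pointer

## Robot

A 6-joint arm with a two-finger parallel gripper is mounted at the origin on the work surface. World frame = base frame: x ahead of the robot, y to its left, z up, the work surface at z = 0. Lengths are in mm, angles in rad, forces in N, time in s.
With the tool pointing down it reaches from about 350 to 875 mm from the base axis. Payload 15.5 kg.
Tool frame: the origin (TCP) lies on the front face of the gripper's body, between the roots of the fingers; the fingertips stand 73 mm ahead of it and the grasp point (between the pads) lies 54 mm ahead of it; x points along the fingers, y is the direction in which the jaws open and shut, and the axes are right-handed (so a half turn about x gives the same grasp; the last joint's range is limited). The gripper opens to 85 mm and grips with 20 to 120 N. Pads are 22 mm wide; open, the fingers measure 114 mm over their backs; the gripper's body (76 mm by 85 mm) begins 54 mm behind the grasp point. The pads swing forward as they close: fully open they stand 13 mm farther back than shut.
Start: joints at [-1.198, 0.494, 1.345, -0, 1.302, -0.096], TCP at [282.386, -557.571, 303.877] pointing down, gripper open.
Joint ranges: [-2.91, 2.91], [-0.82, 2.16], [0.22, 2.67], [-1.22, 4.37], [0.12, 2.79], [-3.08, 3.08]. Speed limits (rad/s): [1.89, 1.89, 2.57, 3.01, 3.01, 3.01].

## Interface

Orientations are given as a rotation vector (axis times angle).
In Python, from bench import bot gives the robot as it stands.
- The arm moves only by the tool arm_command, never from a script. Its argument "increments" is a list of rows, each an object of numbers: "x", "y", "z": the shift along the tool's x, y, z in mm; "spin": the turn about the tool's x in rad. In form: [{"x": .., "y": .., "z": .., "spin": ..}, ...]. A call has 1 to 5 rows; each row is the pose to reach, as a shift and turn from the pose commanded when the call began, along the tool's axes at that moment; what a row does not reach only later rows make up. A row lasts 1/10 s, in which the tool goes at most 50 mm and 8.59 degrees, less where a joint would pass 70% of its speed; a pose out of reach is approached as far as the arm can. A call with a gripper value outside its range is refused whole. "claw" is the opening, from -1 (shut) to 1 (fully open), set as the call begins (left out, the last holds). The fingers move at their own pace and stop on an object; "newtons" is the grip in N (left out, the last holds). Time passes only in rows, so rows that repeat a pose let the fingers close. It gives the time, the measured TCP pose, the force and the opening at its end, in the units of the state.
- bot.get_state(): the state, without advancing time (a new reading comes with each control period).
- bot.snapshot(name): name is "scene" or "top" or "wrist"; returns the picture (480x640x3 uint8, red, green, blue); there is no depth.
- bot.camera_model(name): a dict with "fov_y" (degrees; the focal length in pixels is half the picture's height over the tangent of half this angle, whatever the lens; pixels are square), "cx", "cy" (the principal point, pixels), "camera_from_world" (4x4, takes a point from world to camera coordinates). Camera axes: x right, y down, z forward; pixel columns grow to the right and rows downward; lengths in mm; the calibration is good to about 2 mm. A picture is of the moment at which its call begins: read the wrist's pose just before it. camera_model takes no time and is no camera call; for the wrist camera it gives the pose at the moment of the call.
- bot.close_job(): hands the job in, once; it reports no verdict.
The state is a dict: "time": time; "joints": joint angles; "joint_vel": joint speeds; "joint_torque": joint torques, N m; "tcp_pos": TCP position; "eef_rot": TCP orientation; "contact_force": force on the tool from outside, world axes, zero at the start; "torque": the same for the moment, N m; "opening": opening from 0.0 (shut) to 1.0 (fully open).
Only numpy, scipy, OpenCV 4.12 (cv2) and the standard library are available. Lean on these libraries where they do the work, as an engineer would, in place of code of your own. Each camera call takes 0.05 s, during which the arm holds its last target.

## Task

Get the analyser ready for its next run: first stand the two orange-capped vials upright in the two empty cells of the grey sample tray, one per cell, setting them down rather than dropping them. Then swing the blue analyser lid up until it is in line with the yellow pointer beside it and hold it there, still, for a colleague: the lid falls shut by itself, so finish while you are holding it. Leave the yellow pointer, the tray, the white-capped vials and everything else on the bench where they are.

Things in the scene. Friction and masses are not known exactly. Their poses are not given: they have to be found in the camera images.
- vial_a: Orange-capped vial, 82 mm tall: amber glass body 30 mm in diameter with a paper label, and above 62 mm a cap 31 mm in diameter and 20 mm high; about 60 g. Origin at the centre of its underside, z up along it.
- vial_b: Second orange-capped vial, the same as vial_a in every way.
- tray: Loose grey plastic sample tray, 216 x 56 x 42 mm (x, y, z), walls, dividers and floor 4 mm thick, 0.8 kg, one row of four cells along its x axis, each about 49 x 48 mm inside. Two cells already hold white-capped vials, which stand 44 mm above its walls (as the others will). Origin at the centre of its underside, z up.
- cell0 (a point): Centre of the floor of tray cell 0 (x = -79 mm, z = 4 mm in the tray's frame; axes as the tray's). Holds full_a.
- cell1 (a point): Centre of the floor of tray cell 1 (x = -26 mm, z = 4 mm in the tray's frame; axes as the tray's). Empty at the start.
- cell2 (a point): Centre of the floor of tray cell 2 (x = 26 mm, z = 4 mm in the tray's frame; axes as the tray's). Holds full_b.
- cell3 (a point): Centre of the floor of tray cell 3 (x = 79 mm, z = 4 mm in the tray's frame; axes as the tray's). Empty at the start.
- full_a: White-capped vial standing in cell 0, otherwise like vial_a; stays there.
- full_b: White-capped vial standing in cell 2, otherwise like vial_a; stays there.
- analyser: Fixed white bench analyser, 340 x 340 mm, its flat top 115 mm above the bench; origin at the centre of its underside, z up, its front towards its +y. Its rear part (y below -57 mm) rises to 160 mm as a console. In front of that lies the lid. A white quadrant plate, 4 mm thick with black ticks every 10 degrees, stands upright at x = 128 mm, up to 157 mm out from the hinge line.
- lid (a joint): Angle of the blue lid, 0 = shut (level), grows as its free edge rises; range 0 to 1.5 rad. The hinge is free: let go anywhere below about 1.2 rad, the lid falls shut. Lid mass about 0.45 kg (varies): holding it up takes 1 to 5 N at the handle.
- lid_hinge (a point): Point on the lid's hinge axis, mid-width, 117 mm above the bench; at (0, -35, 117) mm in the analyser's frame. Axes turn with the lid: x runs along the hinge, y from the hinge to the lid's free edge, z out of the lid's upper face. The lid is a plate 200 mm wide (x), 175 mm from hinge to free edge (y), from z = 0 to 14 mm, with a yellow stripe on its +x edge.
- lid_handle (a point): Middle of the lid's handle: a straight round steel bar 12 mm in diameter along the lid's x, carried at both ends by posts 12 mm in diameter at x = -60 and +60 mm, so 108 mm are free between them. At (0, 140, 59) mm in the frame of lid_hinge, 45 mm above the lid's face: fingers can reach round it from above, and the round bar turns between them as the lid swings. Axes as lid_hinge.
- pointer (a joint): Angle of the yellow pointer that marks the wanted lid angle, measured about the same hinge line and from the same zero as the lid: the lid is in line when both read the same. Set differently each time, 0.45 to 0.95 rad; it stays by friction.
- pointer_tip (a point): Tip of the yellow pointer, a bar 4 x 7 mm and 180 mm long from the hinge line, in front of the quadrant at x = 135 mm in the analyser's frame. Axes turn with the pointer: x along the hinge line, y from the hinge line to the tip.
- reagent: Loose amber bottle, 70 mm in diameter, 170 mm tall, with a blue cap; bystander. Origin at the centre of its underside.
- beaker: Loose glass beaker, 80 mm in diameter, 95 mm tall; bystander. Origin at the centre of its underside.
- dish: Loose white dish, 90 mm in diameter, 18 mm tall; bystander. Origin at the centre of its underside.
- jar: Loose glass jar, 60 mm in diameter, 85 mm tall, with a green lid; bystander. Origin at the centre of its underside.
Things that resemble listed ones, but are neither listed nor needed, are in the scene too. Leave any pink look-alike of the vial_a alone. What is shaped like the vial_b but black is not meant.

How it is judged:
By the outcome, as a careful person would: the job done as asked, in the order asked, and still so for the second after the job is handed in, while the arm keeps its last pose, push and grip.
It also fails if it takes over 67 s, if anything falls off the work surface, if the arm or the gripper's body presses on something with over 40 N, if the wrist force passes 120 N, or if a joint passes its speed limit or range.

## Working session

There is one attempt and no reset: what is moved stays moved. The work goes in short steps, Python scripts to look and compute and a tool call to move; the robot and the scene stay as the last step left them, time stands still between calls to the robot, and variables do not carry over. Pictures are saved under pics/ and viewed, and the job is handed in when it is done.

Besides the shell and the picture viewer there is one more tool, called as a command line: name --argument value ..., lists and objects as JSON in quotes. arm_command: Moves the arm, as the interface text tells. Its arguments: {"type":"object","properties":{"increments":{"type":"array","items":{"type":"object","properties":{"x":{"type":"number"},"y":{"type":"number"},"z":{"type":"number"},"spin":{"type":"number"}}}},"claw":{"type":"number"},"newtons":{"type":"number"}},"required":["increments"]}

```bash
mkdir -p pics; ls; python3 - <<'E'
from bench import bot
import cv2,json,numpy as np
print(bot.get_state())
for n in ["scene","top"]:
    im=bot.snapshot(n); cv2.imwrite(f"pics/{n}0.png",im[:,:,::-1])
for n in ["scene","top","wrist"]:
    m=bot.camera_model(n); print(n,{k:np.round(v,3).tolist() for k,v in m.items()})
E
```

```text
pics
{'time': 0.0, 'joints': array([-1.19751390e+00,  4.94169921e-01,  1.34611435e+00,  5.63772159e-05,
        1.30249596e+00, -9.55316760e-02]), 'joint_vel': array([ 0.00075152,  0.00047517, -0.00121579,  0.00110239, -0.00179157,
        0.00102503]), 'joint_torque': array([-2.46312527e-03, -8.82157230e+01, -3.83872139e+01, -3.13138407e-04,
        9.88116808e-03,  3.00318243e-05]), 'tcp_pos': array([ 282.29499998, -557.32159871,  303.31413304]), 'eef_rot': array([ 1.96071814,  0.46941753, -1.96094103]), 'contact_force': array([-0.28234421,  0.74220695, -0.12356994]), 'torque': array([0.00469528, 0.03482202, 0.04848241]), 'opening': 1.001728632469382}
scene {'fov_y': 56.119, 'cx': 319.987, 'cy': 242.959, 'camera_from_world': [[-0.757, 0.653, -0.012, 384.989], [0.378, 0.423, -0.824, -126.241], [-0.533, -0.628, -0.567, 1478.21], [0.0, 0.0, 0.0, 1.0]]}
top {'fov_y': 57.913, 'cx': 318.741, 'cy': 236.301, 'camera_from_world': [[-0.026, -1.0, 0.006, 64.684], [-0.996, 0.025, -0.087, 604.149], [0.087, -0.008, -0.996, 1061.226], [0.0, 0.0, 0.0, 1.0]]}
wrist {'fov_y': 65.905, 'cx': 315.29, 'cy': 236.775, 'camera_from_world': [[0.452, -0.892, -0.002, -623.677], [-0.855, -0.434, 0.284, -38.203], [-0.254, -0.127, -0.959, 379.357], [0.0, 0.0, 0.0, 1.0]]}
```

View pics/scene0.png

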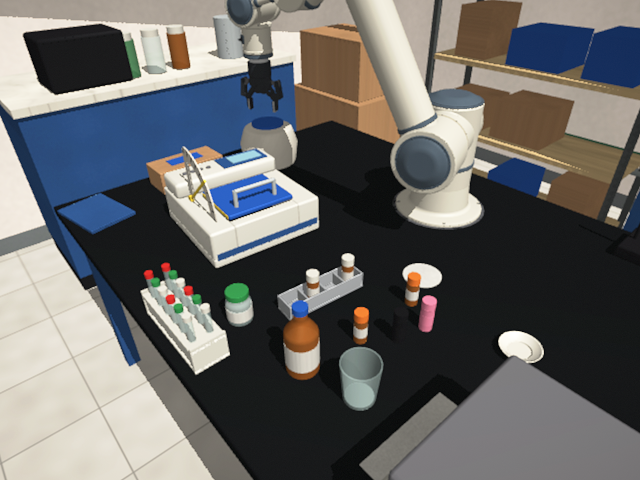

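View pics/top0.png

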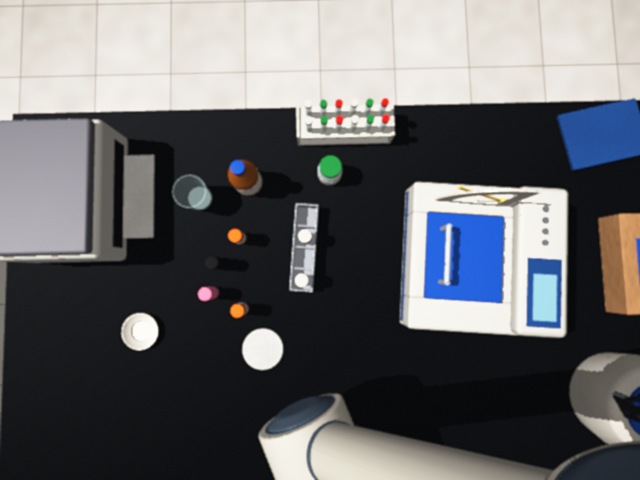

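The scene shows orange vials at (361,325) and (413,289), with a pink look-alike at (427,313) and a black one at (398,325). In the top view the orange caps are at (235,236) and (238,310), pink at (205,293) and black at (211,262). The tray is near (304,247) and the blue lid near (465,255).

```bash
cat > h.py <<'E'
import numpy as np,cv2
from bench import bot
def K(m):
    f=240/np.tan(np.radians(m["fov_y"])/2); return f
def ray(n,u,v,m=None):
    m=m or bot.camera_model(n); T=np.array(m["camera_from_world"]);f=K(m)
    d=np.array([(u-m["cx"])/f,(v-m["cy"])/f,1.0]); R=T[:3,:3]; c=-R.T@T[:3,3]
    return c,R.T@d
def at(n,u,v,z,m=None):
    c,d=ray(n,u,v,m); return c+d*(z-c[2])/d[2]
def proj(n,p,m=None):
    m=m or bot.camera_model(n); T=np.array(m["camera_from_world"]);f=K(m)
    q=T[:3,:3]@np.asarray(p,float)+T[:3,3]; return np.array([m["cx"]+f*q[0]/q[2],m["cy"]+f*q[1]/q[2]])
E
python3 - <<'E'
from h import *
s=cv2.imread("pics/scene0.png");t=cv2.imread("pics/top0.png")
a=cv2.resize(s[240:360,260:460],None,fx=4,fy=4,interpolation=2);cv2.imwrite("pics/c1.png",a)
a=cv2.resize(t[190:370,180:345],None,fx=3.3,fy=3.3,interpolation=2);cv2.imwrite("pics/c2.png",a)
a=cv2.resize(s[130:270,150:330],None,fx=4,fy=4,interpolation=2);cv2.imwrite("pics/c3.png",a)
hsv=cv2.cvtColor(t,cv2.COLOR_BGR2HSV)
m=cv2.inRange(hsv,(8,200,150),(18,255,255))
n,l,st,c=cv2.connectedComponentsWithStats(m)
for i in range(1,n):
    if st[i,4]>20: print(st[i],c[i],at("top",*c[i],82))
hsv=cv2.cvtColor(s,cv2.COLOR_BGR2HSV)
m=cv2.inRange(hsv,(6,200,150),(18,255,255))
n,l,st,c=cv2.connectedComponentsWithStats(m)
for i in range(1,n):
    if st[i,4]>20: print(st[i],c[i],at("scene",*c[i],72))
E
```

```text
[229 171   7  12  46] [231.5        177.06521739] [748.84952948 255.63750309  82.        ]
[228 229  14  13 153] [234.52287582 235.03921569] [608.78697289 249.6298238   82.        ]
[230 304  14  14 157] [236.72611465 310.58598726] [431.17327875 246.0625562   82.        ]
[408 273  12  14 129] [413.96899225 279.41085271] [434.94240619 251.02279823  72.        ]
[354 307  15  17 201] [361.24378109 314.79104478] [610.39492852 253.23137244  72.        ]
```

View pics/c1.png

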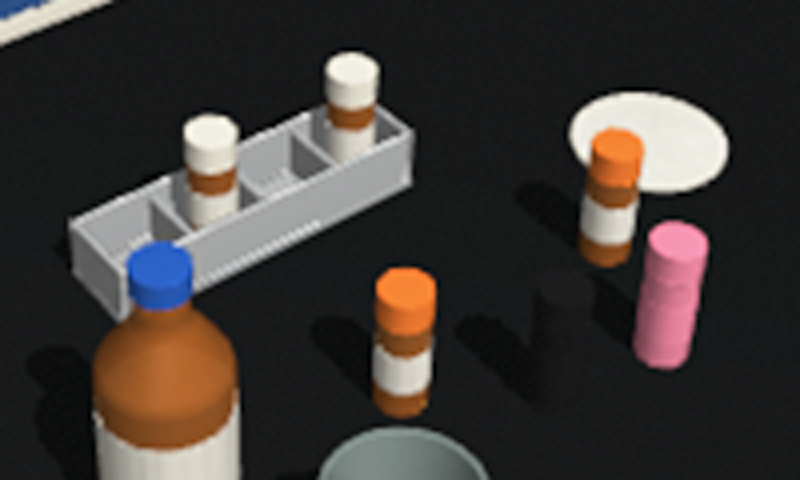

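View pics/c2.png

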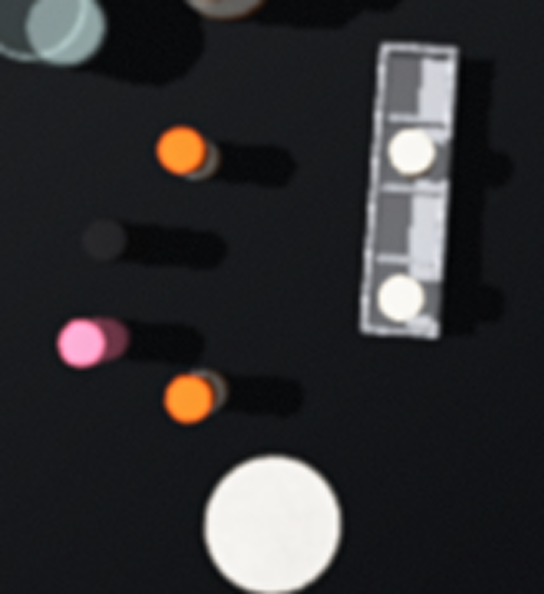

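View pics/c3.png

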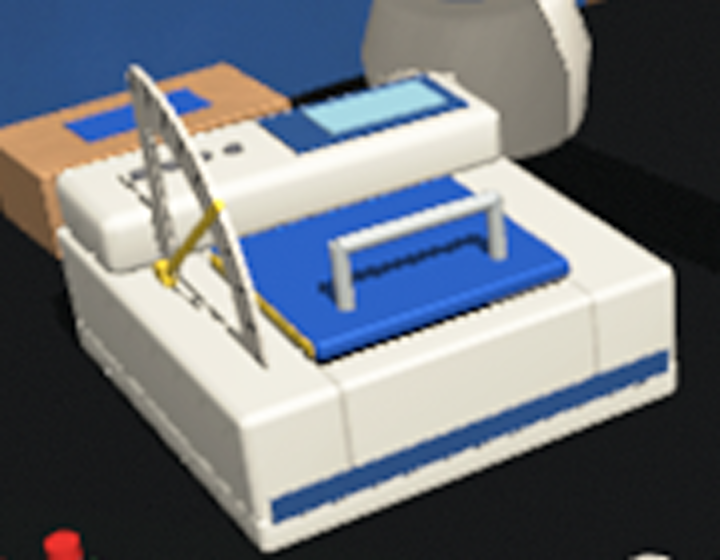

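```bash
python3 - <<'E'
from h import *
from scipy.spatial.transform import Rotation as Ro
s=bot.get_state();print(np.round(Ro.from_rotvec(s["eef_rot"]).as_matrix(),4))
w=bot.snapshot("wrist")[:,:,::-1];cv2.imwrite("pics/w0.png",w)
t=cv2.imread("pics/top0.png");s=cv2.imread("pics/scene0.png")
cv2.imwrite("pics/c4.png",cv2.resize(t[175:345,395:580],None,fx=4.2,fy=3.5,interpolation=2)[:, :])
cv2.imwrite("pics/c5.png",cv2.resize(s[140:235,160:250],None,fx=6.,fy=6,interpolation=2))
cv2.imwrite("pics/c6.png",cv2.resize(t[195:300,280:330],None,fx=5.5,fy=5.5,interpolation=2))
E
```

```text
[[-4.000e-04  4.518e-01 -8.921e-01]
 [ 1.000e-03 -8.921e-01 -4.518e-01]
 [-1.000e+00 -1.100e-03 -1.000e-04]]
```

View pics/c4.png

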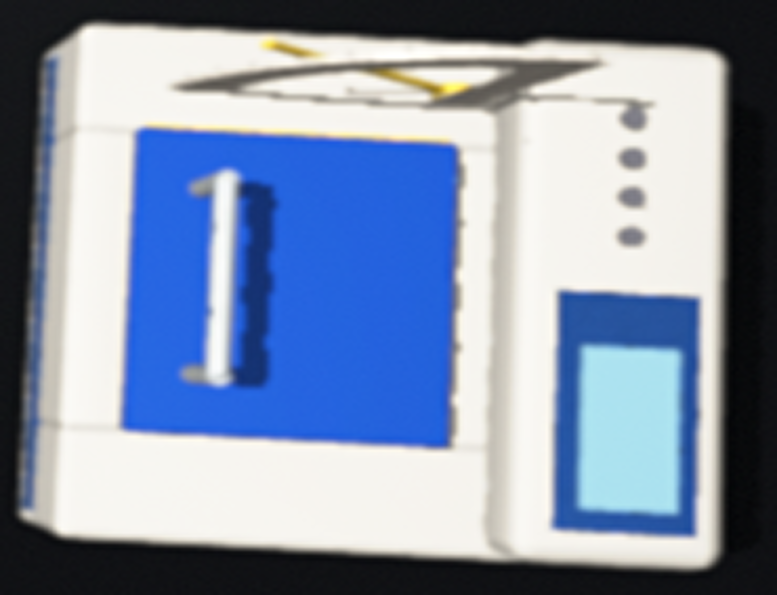

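View pics/c5.png

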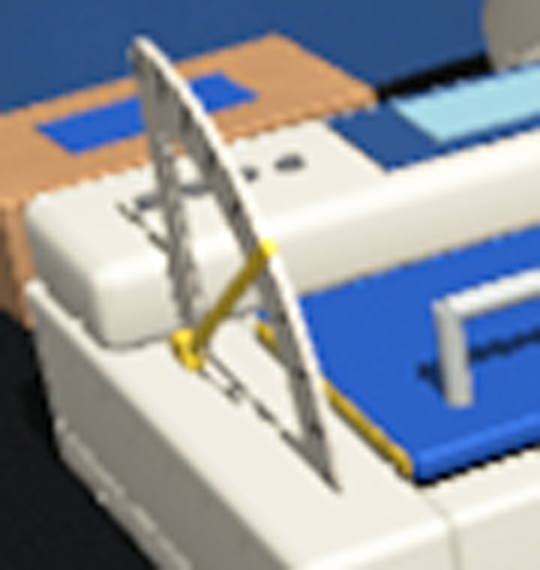

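View pics/c6.png

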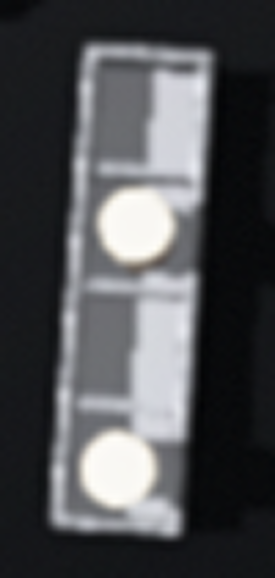

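View pics/w0.png

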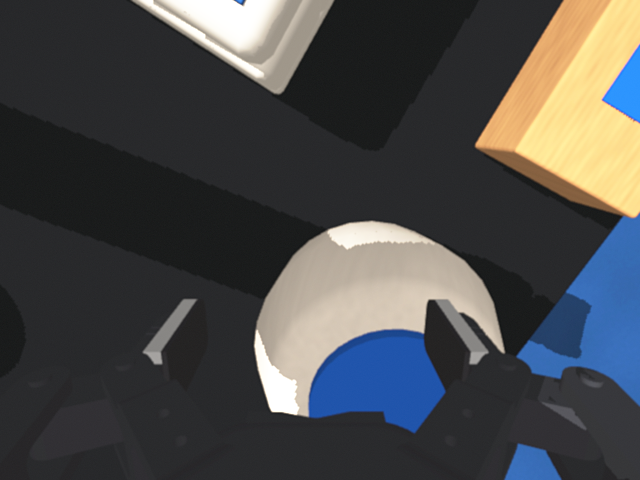

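```bash
python3 - <<'E'
from h import *
from scipy.optimize import least_squares
def fit(obs,x0):
    def r(p):
        c,s=np.cos(p[2]),np.sin(p[2]);out=[]
        for n,uv,L in obs:
            P=[p[0]+c*L[0]-s*L[1],p[1]+s*L[0]+c*L[1],L[2]]
            out+=list(proj(n,P)-uv)
        return np.array(out)
    f=least_squares(r,x0,loss="soft_l1"); print(np.round(f.x,3),np.round(r(f.x),1)); return f.x
cc=lambda px,py,sx,sy,ox,oy:np.array([ox+(px+.5)/sx-.5,oy+(py+.5)/sy-.5])
c4=lambda x,y:cc(x,y,4.2,3.5,395,175)
c5=lambda x,y:cc(x,y,6,6,160,140)
c6=lambda x,y:cc(x,y,5.5,5.5,280,195)
c1=lambda x,y:cc(x,y,4,4,260,240)
c3=lambda x,y:cc(x,y,4,4,150,130)
T=[("top",c6(85,44),(108,28,42)),("top",c6(214,50),(108,-28,42)),("top",c6(184,535),(-108,-28,42)),("top",c6(51,527),(-108,28,42)),
   ("top",c6(136,226),(26,0,86)),("top",c6(118,468),(-79,0,86))]
tp=fit(T,[560,90,0])
T+= [("scene",c1(70,222),(108,-28,42)),("scene",c1(122,320-30),(108,28,42)),("scene",c1(413,132),(-108,28,42)),]
tp=fit(T,[560,90,0])
c,s=np.cos(tp[2]),np.sin(tp[2])
for x in(-79,-26,26,79): print("cell",x,np.round([tp[0]+c*x,tp[1]+s*x],1))
A=[("top",c4(137,128),(100,140,131)),("top",c4(458,145),(100,-35,131)),("top",c4(450,447),(-100,-35,131)),("top",c4(122,430),(-100,140,131)),
 ("top",c4(228,176),(60,105,176)),("top",c4(217,380),(-60,105,176))]
a1=fit(A,[560,-260,0])
S=[("scene",c3(318,347),(100,140,131)),("scene",c3(568,262),(-100,140,131)),("scene",c3(335,240),(60,105,176)),("scene",c3(497,198),(-60,105,176))]
fit(S,[560,-260,0]); a=fit(A+S,[560,-260,0])
# pointer
def W(p,L):
    c,s=np.cos(p[2]),np.sin(p[2]);return [p[0]+c*L[0]-s*L[1],p[1]+s*L[0]+c*L[1],L[2]]
for n,uv in [("scene",c5(267,247)),("scene",c5(190,352)),("top",c4(268,44)),("top",c4(455,90))]:
    C,d=ray(n,*uv)
    # intersect plane xa=135
    for pose in (a,a1):
        ca,sa=np.cos(pose[2]),np.sin(pose[2]);nx=np.array([ca,sa,0]);t=(135-nx@(C-[pose[0],pose[1],0]))/(nx@d)
        P=C+t*d;ya=-sa*(P[0]-pose[0])+ca*(P[1]-pose[1])
        print(n,np.round([ya+35,P[2]-117,np.arctan2(P[2]-117,ya+35),np.hypot(P[2]-117,ya+35)],3))
# top
for n,uv in [("scene",c5(267,247)),("top",c4(268,44))]:
    f=least_squares(lambda t:proj(n,W(a,(135,-35+180*np.cos(t[0]),117+180*np.sin(t[0]))))-uv,[.7]);print(n,f.x,f.fun)
E
```

```text
[ 5.78601e+02  8.66110e+01 -8.90000e-02] [ 0.5  0.4 -0.5  0.8 -0.6 -0.   0.7 -0.  -0.2 -0.7  0.1 -0.3]
[ 5.79164e+02  8.74480e+01 -8.40000e-02] [-0.1  0.3 -1.   0.5 -0.7 -0.3  0.6 -0.2 -0.6 -1.  -0.1 -0.5 -0.  -1.5
 -0.1 -5.5 -0.1 -1.3]
cell -79 [500.4  94.1]
cell -26 [553.3  89.6]
cell 26 [605.1  85.3]
cell 79 [657.9  80.8]
[ 5.38113e+02 -3.29783e+02 -8.80000e-02] [ 0.2 -1.1  0.4 -1.1  0.1  1.   0.2  1.  -0.8  1.4 -0.2 -1.3]
[ 5.40551e+02 -3.27043e+02 -9.70000e-02] [-0.9 -0.4  1.1 -0.9  0.7  1.7 -0.8  0.1]
[ 5.38767e+02 -3.29771e+02 -9.00000e-02] [ 0.3 -1.5  0.5 -1.4 -0.1  0.8  0.1  0.6 -0.7  1.  -0.3 -1.7 -0.4 -1.
  1.2 -1.6  1.   1.1 -0.7 -0.5]
scene [133.443 108.569   0.683 172.03 ]
scene [130.841 107.351   0.687 169.244]
scene [1.483 0.02  0.013 1.483]
scene [-0.582 -0.993 -2.101  1.151]
top [137.481 110.905   0.679 176.638]
top [138.507 114.745   0.692 179.862]
top [-0.759  3.637  1.776  3.715]
top [0.276 6.549 1.529 6.555]
scene [0.67479876] [ 0.91021912 -0.3703446 ]
top [0.69021936] [-0.05116826 -0.40093442]
```

```bash
cat >> h.py <<'E'
from scipy.spatial.transform import Rotation as Ro
def plan(x,y,z,yawdeg=-94.9):
    s=bot.get_state();R=Ro.from_rotvec(s["eef_rot"]).as_matrix()
    d=R.T@(np.array([x,y,z])-s["tcp_pos"]); yaw=np.degrees(np.arctan2(R[1,1],R[0,1]))
    sp=-np.radians((yawdeg-yaw+180)%360-180)
    print("t",round(s["time"],2),"tcp",np.round(s["tcp_pos"],1),"open",round(s["opening"],3),"F",np.round(s["contact_force"],1),"INC",np.round(d,1),"spin",round(sp,3))
E
python3 -c "
from h import *
plan(432,247,300)"
```

```text
t 0.15 tcp [ 282.3 -557.4  303.5] open 1.002 F [-0.6 -0.1 -0.3] INC [   4.1 -650.  -497. ] spin 0.554
```

arm_command --increments '[{"x":0,"y":-650,"z":-497,"spin":0.554},{"x":0,"y":-650,"z":-497,"spin":0.554},{"x":0,"y":-650,"z":-497,"spin":0.554},{"x":0,"y":-650,"z":-497,"spin":0.554},{"x":0,"y":-650,"z":-497,"spin":0.554}]' --claw 1 --newtons 25

```text
time: 0.65
tcp_pos: [328.0, -309.8, 303.8]
eef_rot: [-2.175, 0.098, 2.175]
contact_force: [1.2, 0.3, 1.3]
opening: 1.0
```

```bash
python3 -c "
from h import *
plan(432,247,300)"
```

```text
t 0.65 tcp [ 328.  -309.8  303.8] open 1.0 F [1.2 0.3 1.3] INC [   3.9 -563.9  -53.6] spin -0.004
```

arm_command --increments '[{"y":-564,"z":-54},{"y":-564,"z":-54},{"y":-564,"z":-54},{"y":-564,"z":-54},{"y":-564,"z":-54}]'

```text
validation failed for argument at $.in...
```

```bash
python3 -c "
from h import *
plan(432,247,300)"
```

```text
t 0.65 tcp [ 328.  -309.8  303.8] open 1.0 F [1.2 0.3 1.3] INC [   3.9 -563.9  -53.6] spin -0.004
```

arm_command --increments '[{"x":0,"y":-564,"z":-54,"spin":0},{"x":0,"y":-564,"z":-54,"spin":0},{"x":0,"y":-564,"z":-54,"spin":0},{"x":0,"y":-564,"z":-54,"spin":0},{"x":0,"y":-564,"z":-54,"spin":0}]'

```text
time: 1.15
tcp_pos: [372.9, -64.0, 304.0]
eef_rot: [-2.178, 0.093, 2.177]
contact_force: [1.5, -1.1, 1.3]
opening: 1.0
```

```bash
python3 -c "
from h import *
plan(432,247,300)"
```

```text
t 1.15 tcp [372.9 -64.  304. ] open 1.0 F [ 1.5 -1.1  1.3] INC [   4.  -314.9  -32.3] spin -0.0
```

arm_command --increments '[{"x":0,"y":-315,"z":-32,"spin":0},{"x":0,"y":-315,"z":-32,"spin":0},{"x":0,"y":-315,"z":-32,"spin":0},{"x":0,"y":-315,"z":-32,"spin":0},{"x":0,"y":-315,"z":-32,"spin":0}]'

```text
time: 1.65
tcp_pos: [419.2, 182.0, 303.9]
eef_rot: [-2.178, 0.092, 2.178]
contact_force: [1.9, -0.5, 0.2]
opening: 1.002
```

arm_command --increments '[{"x":0,"y":-65,"z":-6,"spin":0},{"x":0,"y":-65,"z":-6,"spin":0},{"x":0,"y":-65,"z":-6,"spin":0}]'

```text
time: 1.95
tcp_pos: [430.9, 245.8, 303.5]
eef_rot: [-2.179, 0.09, 2.18]
contact_force: [0.1, -0.4, -0.7]
opening: 1.005
```

```bash
python3 -c "
from h import *
plan(432,247,200)
w=bot.snapshot('wrist')[:,:,::-1];cv2.imwrite('pics/w1.png',w)
import pickle;m=bot.camera_model('wrist');pickle.dump(m,open('w1.pkl','wb'))
T=np.array(m['camera_from_world']);print(-T[:3,:3].T@T[:3,3])
for p in [(432,247,82),(609,251,82)]: print(proj('wrist',p,m))
"
```

```text
t 1.95 tcp [430.9 245.8 303.5] open 1.005 F [ 0.1 -0.4 -0.7] INC [103.5  -1.3  -1. ] spin 0.003
[501.61116281 238.19930209 373.50661659]
[311.69751733 217.05571077]
[283.25198939 -37.64304766]
```

View pics/w1.png

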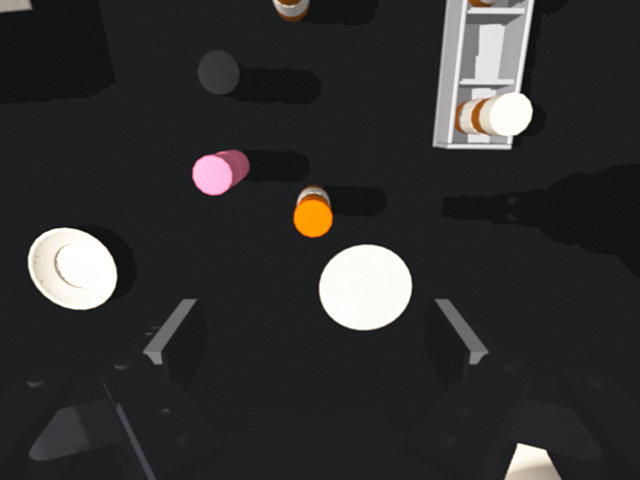

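The wrist view shows an orange cap at (313,216), within about 1 mm of the top-camera position. Pink is at (213,174), black at (219,72), and the tray's near end is at (475,148).

```bash
cat >> h.py <<'E'
def orange(img,n,m,z=82):
    hsv=cv2.cvtColor(img,cv2.COLOR_BGR2HSV);k=cv2.inRange(hsv,(8,200,220),(18,255,255))
    N,l,st,c=cv2.connectedComponentsWithStats(k)
    for i in range(1,N):
        if st[i,4]>100:
            q,_=max(((cc,cv2.contourArea(cc)) for cc in cv2.findContours((l==i).astype('uint8'),0,1)[0]),key=lambda a:a[1])
            e=cv2.fitEllipse(q);print(st[i],"ell",np.round(e[0],1),np.round(e[1],1),"W",np.round(at(n,*e[0],z,m),1))
E
python3 -c "
from h import *
import pickle
orange(cv2.imread('pics/w1.png'),'wrist',pickle.load(open('w1.pkl','rb')))
plan(432.5,246,124)"
```

```text
[294 200  38  37 364] ell [312.4 217.7] [36.2 37.8] W [431.4 246.4  82. ]
t 2.0 tcp [430.6 244.2 303.5] open 1.003 F [-0.5 -0.   0.4] INC [179.5  -2.   -1.9] spin 0.002
```

arm_command --increments '[{"x":50,"y":0,"z":0,"spin":0},{"x":100,"y":0,"z":0,"spin":0},{"x":145,"y":0,"z":0,"spin":0},{"x":170,"y":0,"z":0,"spin":0},{"x":180,"y":0,"z":0,"spin":0}]'

```text
time: 2.5
tcp_pos: [429.9, 242.0, 122.0]
eef_rot: [-2.174, 0.097, 2.182]
contact_force: [0.0, -0.0, 1.1]
opening: 0.999
```

arm_command --increments '[{"x":0,"y":0,"z":0,"spin":0},{"x":0,"y":0,"z":0,"spin":0},{"x":0,"y":0,"z":0,"spin":0},{"x":0,"y":0,"z":0,"spin":0}]' --claw -1 --newtons 25

```text
time: 2.9
tcp_pos: [431.4, 244.1, 125.1]
eef_rot: [-2.18, 0.092, 2.175]
contact_force: [0.7, 1.4, 4.3]
opening: 0.36
```

```bash
python3 -c "
from h import *
plan(432,247,200)
w=bot.snapshot('wrist')[:,:,::-1];cv2.imwrite('pics/w2.png',w)
"
```

```text
t 2.9 tcp [431.4 244.1 125.1] open 0.36 F [0.7 1.4 4.3] INC [-74.9  -3.   -0.5] spin 0.0
```

View pics/w2.png

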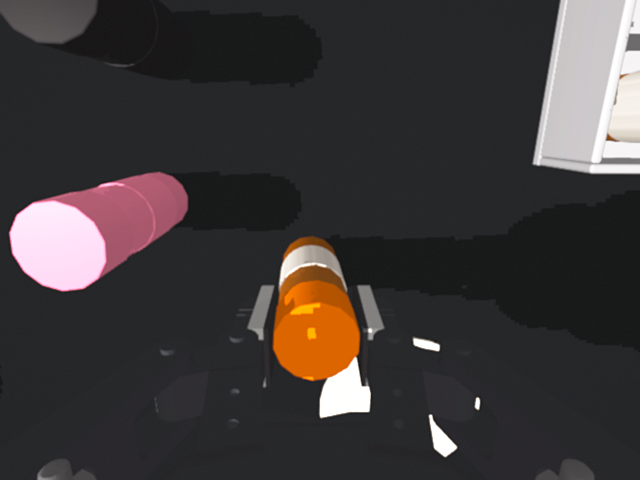

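Vial gripped: the opening of 0.36 is about 30.6 mm, matching the cap, and the vial is centred between the pads.

arm_command --increments '[{"x":-20,"y":0,"z":0,"spin":0},{"x":-60,"y":0,"z":0,"spin":0},{"x":-110,"y":0,"z":0,"spin":0},{"x":-120,"y":0,"z":0,"spin":0}]' --newtons 35

```text
time: 3.35
tcp_pos: [432.3, 244.6, 248.9]
eef_rot: [-2.184, 0.089, 2.169]
contact_force: [0.7, 0.7, -1.8]
opening: 0.348
```

```bash
python3 -c "
from h import *
plan(553,89,245)"
```

```text
t 3.35 tcp [432.3 244.6 248.9] open 0.348 F [ 0.7  0.7 -1.8] INC [   4.3  144.8 -133.5] spin 0.001
```

arm_command --increments '[{"x":0,"y":29,"z":-27,"spin":0},{"x":0,"y":62,"z":-57,"spin":0},{"x":0,"y":95,"z":-88,"spin":0},{"x":0,"y":125,"z":-116,"spin":0},{"x":0,"y":144,"z":-133,"spin":0}]'

```text
time: 3.85
tcp_pos: [552.6, 86.8, 244.1]
eef_rot: [-2.179, 0.094, 2.176]
contact_force: [0.5, 0.5, -0.8]
opening: 0.348
```

arm_command --increments '[{"x":0,"y":0,"z":0,"spin":0},{"x":0,"y":0,"z":0,"spin":0},{"x":0,"y":0,"z":0,"spin":0}]'

```text
time: 4.15
tcp_pos: [550.4, 89.8, 243.9]
eef_rot: [-2.178, 0.092, 2.179]
contact_force: [-0.2, -0.4, -0.4]
opening: 0.35
```

```bash
python3 -c "
from h import *
plan(553,89,245)
w=bot.snapshot('wrist')[:,:,::-1];cv2.imwrite('pics/w3.png',w)
t=bot.snapshot('top')[:,:,::-1];cv2.imwrite('pics/t3.png',cv2.resize(t[190:370,180:345],None,fx=3.3,fy=3.3,interpolation=2))
import pickle;m=bot.camera_model('wrist');pickle.dump(m,open('w3.pkl','wb'))
c,s=np.cos(-.087),np.sin(-.087)
for L in [(108,28,42),(108,-28,42),(-108,-28,42),(-108,28,42),(26,0,86),(-79,0,86),(-26,0,4)]:
  print(L,proj('wrist',[578.8+c*L[0]-s*L[1],87+s*L[0]+c*L[1],L[2]],m).round())
"
```

```text
t 4.15 tcp [550.4  89.8 243.9] open 0.35 F [-0.2 -0.4 -0.4] INC [-1.1  0.6 -2.6] spin 0.001
(108, 28, 42) [274.  23.]
(108, -28, 42) [360.  23.]
(-108, -28, 42) [350. 319.]
(-108, 28, 42) [282. 318.]
(26, 0, 86) [317. 156.]
(-79, 0, 86) [316. 313.]
(-26, 0, 4) [316. 211.]
```

View pics/w3.png

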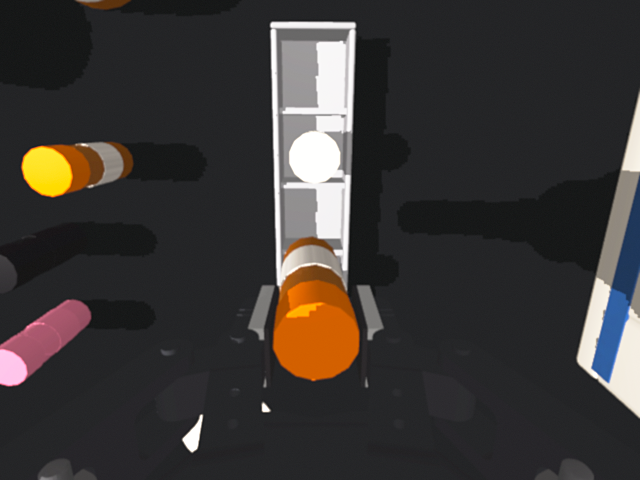

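View pics/t3.png

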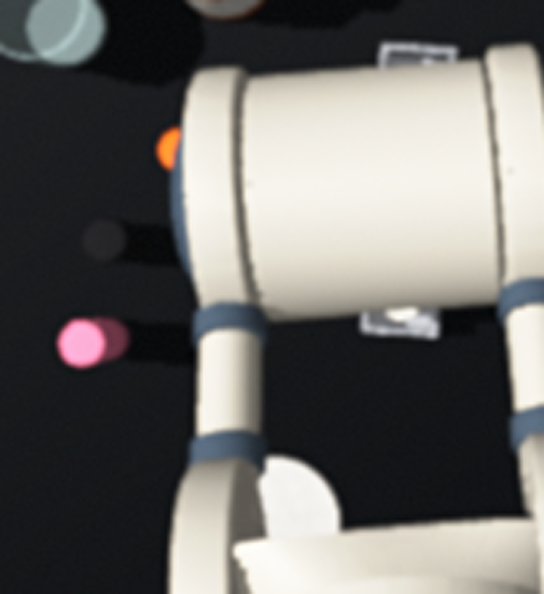

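```bash
python3 -c "
from h import *
import pickle;m=pickle.load(open('w3.pkl','rb'))
from scipy.optimize import least_squares
O=[((271,23),(108,28,42)),((355.5,23),(108,-28,42)),((314.5,157),(26,0,86)),((276,110),(53,26,42)),((350,110),(53,-26,42)),((277,184.5),(0,26,42)),((349,185),(0,-26,42))]
def r(p):
  c,s=np.cos(p[2]),np.sin(p[2])
  return np.concatenate([proj('wrist',[p[0]+c*L[0]-s*L[1],p[1]+s*L[0]+c*L[1],L[2]],m)-uv for uv,L in O])
f=least_squares(r,[578,87,-.087]);p=f.x;print(p,f.fun.round(1))
for x in (-26,79): print(p[0]+np.cos(p[2])*x,p[1]+np.sin(p[2])*x)
T=np.array(m['camera_from_world']);c=-T[:3,:3].T@T[:3,3];print(c, [proj('wrist',[552,y,168],m) for y in (88,89,90)])
"; cat > /dev/null; python3 -c "
import cv2;w=cv2.imread('pics/w3.png');cv2.imwrite('pics/w3c.png',cv2.resize(w[0:280,250:390],None,fx=2.1,fy=2.1))"
```

```text
[ 5.79501779e+02  8.90117899e+01 -8.42456908e-02] [-0.5 -1.1  0.6 -1.1 -1.5 -2.   0.   0.7  0.7  0.7  1.2  2.1 -0.3  1.7]
553.593989705725 91.19958779678167
658.2215998699673 82.36425015075247
[621.50544205  83.86450358 313.99194637] [array([319.5180035 , 295.04636578]), array([317.20845039, 295.222266  ]), array([314.89961131, 295.39811184])]
```

arm_command --increments '[{"x":35,"y":-1.5,"z":-0.5,"spin":0},{"x":65,"y":-1.5,"z":-0.5,"spin":0},{"x":90,"y":-1.5,"z":-0.5,"spin":0},{"x":105,"y":-1.5,"z":-0.5,"spin":0},{"x":110,"y":-1.5,"z":-0.5,"spin":0}]'

```text
time: 4.75
tcp_pos: [550.8, 91.2, 132.5]
eef_rot: [-2.176, 0.092, 2.181]
contact_force: [-0.5, -0.2, -0.1]
opening: 0.352
```

arm_command --increments '[{"x":1,"y":0,"z":0,"spin":0},{"x":2,"y":0,"z":0,"spin":0},{"x":3,"y":0,"z":0,"spin":0},{"x":4,"y":0,"z":0,"spin":0}]'

```text
time: 5.15
tcp_pos: [552.1, 90.6, 130.5]
eef_rot: [-2.179, 0.093, 2.177]
contact_force: [-0.2, -0.5, -0.9]
opening: 0.351
```

```bash
python3 -c "
from h import *
w=bot.snapshot('wrist')[:,:,::-1];cv2.imwrite('pics/w4.png',w)
t=bot.snapshot('scene')[:,:,::-1];cv2.imwrite('pics/s4.png',cv2.resize(t[200:360,230:430],None,fx=3.3,fy=3.3,interpolation=2))
plan(553,89,245)
"
```

```text
t 5.25 tcp [551.9  90.6 130.2] open 0.352 F [ 0.1 -0.7  0.1] INC [-114.8    1.5   -1.3] spin 0.0
```

View pics/w4.png

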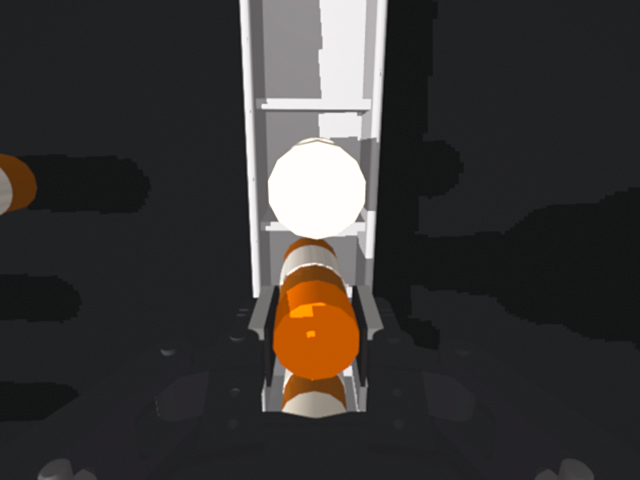

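View pics/s4.png

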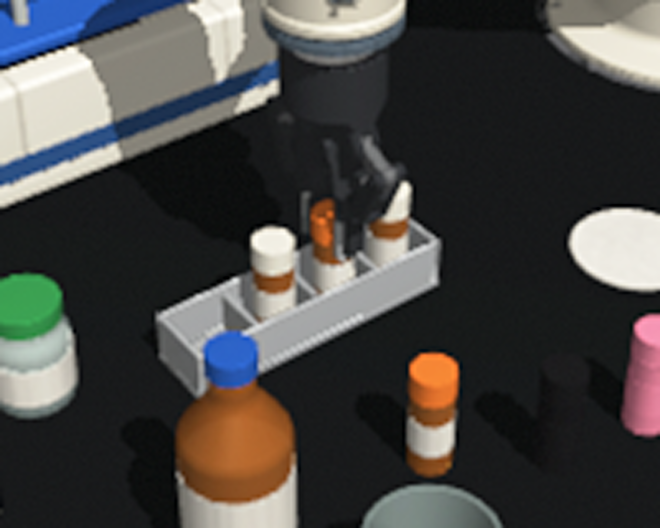

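The vial is in cell 1 and about centred, just above the floor. I'll lower it gently until it touches.

arm_command --increments '[{"x":0.7,"y":0,"z":0,"spin":0},{"x":1.5,"y":0,"z":0,"spin":0},{"x":1.5,"y":0,"z":0,"spin":0}]'

```text
time: 5.55
tcp_pos: [552.3, 90.7, 129.0]
eef_rot: [-2.179, 0.093, 2.176]
contact_force: [0.0, 1.1, 10.0]
opening: 0.35
```

arm_command --increments '[{"x":0.7,"y":0,"z":0,"spin":0},{"x":1.2,"y":0,"z":0,"spin":0},{"x":1.2,"y":0,"z":0,"spin":0}]'

```text
time: 5.85
tcp_pos: [552.7, 90.9, 128.3]
eef_rot: [-2.18, 0.092, 2.174]
contact_force: [-0.9, 2.8, 17.1]
opening: 0.347
```

arm_command --increments '[{"x":-1.2,"y":0,"z":0,"spin":0},{"x":-1.5,"y":0,"z":0,"spin":0}]'

```text
time: 6.05
tcp_pos: [551.8, 90.6, 128.8]
eef_rot: [-2.178, 0.093, 2.178]
contact_force: [-0.3, 0.9, -0.8]
opening: 0.349
```

arm_command --increments '[{"x":0,"y":0,"z":0,"spin":0},{"x":0,"y":0,"z":0,"spin":0},{"x":0,"y":0,"z":0,"spin":0}]' --claw 0.3

```text
time: 6.35
tcp_pos: [551.7, 90.6, 128.5]
eef_rot: [-2.178, 0.093, 2.178]
contact_force: [0.5, -0.5, -0.1]
opening: 0.652
```

arm_command --increments '[{"x":-15,"y":0,"z":0,"spin":0},{"x":-50,"y":0,"z":0,"spin":0},{"x":-95,"y":0,"z":0,"spin":0},{"x":-120,"y":0,"z":0,"spin":0}]'

```text
time: 6.75
tcp_pos: [552.3, 90.6, 251.6]
eef_rot: [-2.181, 0.092, 2.175]
contact_force: [0.5, 0.5, -1.0]
opening: 0.648
```

```bash
python3 -c "
from h import *
w=bot.snapshot('wrist')[:,:,::-1];cv2.imwrite('pics/w5.png',w)
plan(609.5,250,250)
"
```

```text
t 6.8 tcp [553.4  90.8 254.5] open 0.649 F [ 1.9 -0.3  5.8] INC [   5.  -163.4  -42.3] spin 0.0
```

View pics/w5.png

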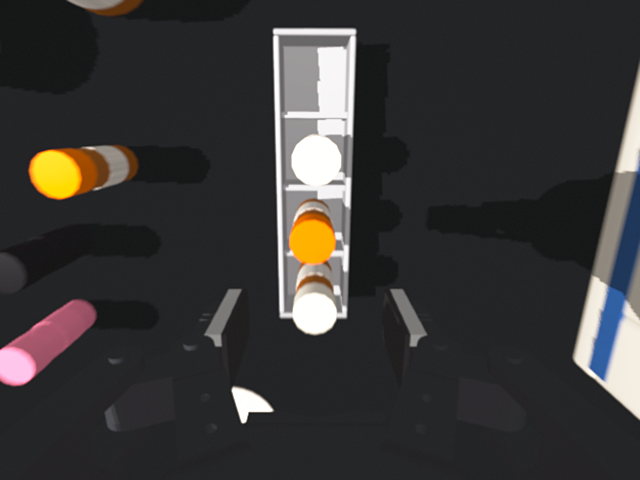

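Vial 1 stands upright in cell 1 at (312,238). Now the second vial.

arm_command --increments '[{"x":0,"y":-35,"z":-9,"spin":0},{"x":0,"y":-75,"z":-19,"spin":0},{"x":0,"y":-115,"z":-30,"spin":0},{"x":0,"y":-148,"z":-38,"spin":0},{"x":0,"y":-163,"z":-42,"spin":0}]' --claw 1

```text
time: 7.3
tcp_pos: [607.8, 252.1, 248.1]
eef_rot: [-2.179, 0.091, 2.179]
contact_force: [0.6, -0.9, -0.4]
opening: 0.997
```

arm_command --increments '[{"x":0,"y":0,"z":0,"spin":0},{"x":0,"y":0,"z":0,"spin":0}]'

```text
time: 7.5
tcp_pos: [607.1, 248.8, 248.2]
eef_rot: [-2.177, 0.093, 2.179]
contact_force: [0.3, -0.1, 0.3]
opening: 0.997
```

```bash
python3 -c "
from h import *
w=bot.snapshot('wrist')[:,:,::-1];cv2.imwrite('pics/w6.png',w);m=bot.camera_model('wrist')
orange(cv2.imread('pics/w6.png'),'wrist',m)
plan(609.5,250,124)
"
```

```text
[268   0  45  32 913] ell [292.8  11.8] [30.7 44.6] W [741.  249.6  82. ]
[287 209  46  30 137] ell [310.1 235.4] [43.6 49.8] W [609.3 251.5  82. ]
[ 510  276   60   43 1061] ell [542.  295.7] [39.9 55.5] W [551.7  94.   82. ]
t 7.55 tcp [607.1 248.3 248.4] open 0.999 F [ 1.1 -0.6 -0.3] INC [124.4  -2.   -2.3] spin -0.0
```

View pics/w6.png

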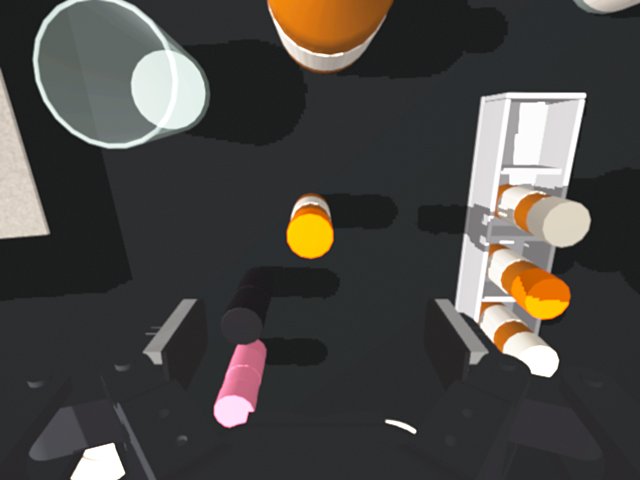

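arm_command --increments '[{"x":40,"y":-2.5,"z":-2,"spin":0},{"x":80,"y":-2.5,"z":-2,"spin":0},{"x":108,"y":-2.5,"z":-2,"spin":0},{"x":124,"y":-2.5,"z":-2,"spin":0},{"x":124,"y":-2.5,"z":-2,"spin":0}]'

```text
time: 8.05
tcp_pos: [608.4, 250.0, 122.5]
eef_rot: [-2.173, 0.096, 2.182]
contact_force: [1.3, 0.1, 1.1]
opening: 0.997
```

arm_command --increments '[{"x":0,"y":0,"z":0,"spin":0},{"x":0,"y":0,"z":0,"spin":0},{"x":0,"y":0,"z":0,"spin":0},{"x":0,"y":0,"z":0,"spin":0}]' --claw -1 --newtons 25

```text
time: 8.45
tcp_pos: [610.0, 251.8, 125.7]
eef_rot: [-2.179, 0.092, 2.176]
contact_force: [1.1, -0.3, 9.9]
opening: 0.356
```

```bash
python3 -c "
from h import *
w=bot.snapshot('wrist')[:,:,::-1];cv2.imwrite('pics/w7.png',w)
plan(658,82,245)
"
```

```text
t 8.5 tcp [610.1 251.8 125.7] open 0.357 F [ 0.4 -0.9  7.1] INC [-119.3  165.1  -62.3] spin 0.0
```

View pics/w7.png

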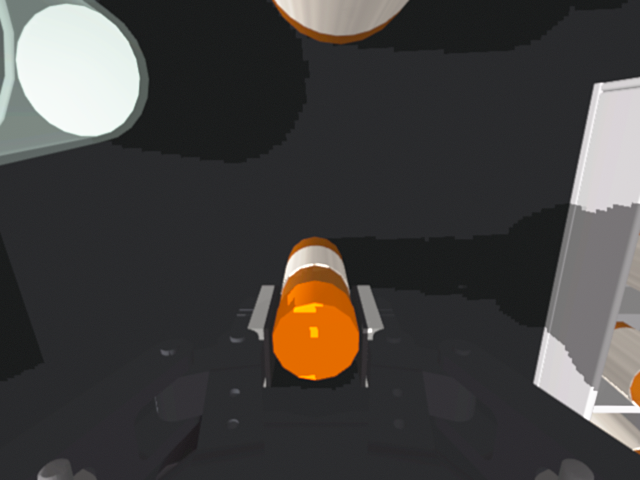

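arm_command --increments '[{"x":-20,"y":0,"z":0,"spin":0},{"x":-60,"y":0,"z":0,"spin":0},{"x":-105,"y":0,"z":0,"spin":0},{"x":-120,"y":0,"z":0,"spin":0}]' --newtons 35

```text
time: 8.9
tcp_pos: [611.0, 252.2, 249.7]
eef_rot: [-2.183, 0.09, 2.171]
contact_force: [0.8, 0.2, -0.7]
opening: 0.355
```

arm_command --increments '[{"x":0,"y":35,"z":-13,"spin":0},{"x":0,"y":75,"z":-28,"spin":0},{"x":0,"y":115,"z":-43,"spin":0},{"x":0,"y":148,"z":-56,"spin":0},{"x":0,"y":165,"z":-62,"spin":0}]'

```text
time: 9.4
tcp_pos: [658.0, 79.3, 245.0]
eef_rot: [-2.178, 0.095, 2.176]
contact_force: [-0.5, 0.4, -1.4]
opening: 0.351
```

arm_command --increments '[{"x":0,"y":0,"z":0,"spin":0},{"x":0,"y":0,"z":0,"spin":0}]'

```text
time: 9.6
tcp_pos: [657.2, 82.6, 244.7]
eef_rot: [-2.177, 0.093, 2.178]
contact_force: [0.1, 1.0, -1.1]
opening: 0.348
```

```bash
python3 -c "
from h import *
w=bot.snapshot('wrist')[:,:,::-1];cv2.imwrite('pics/w8.png',w)
plan(658,82,132)
m=bot.camera_model('wrist');print(proj('wrist',[658,82,4],m),[proj('wrist',[658+c*54*.996+s*(-.085)*28*0,82-.085*54*c+s*28,42],m).round() for c,s in ((.53,1),(.53,-1))])
"
```

```text
t 9.65 tcp [657.1  83.2 244.7] open 0.35 F [-0.4 -0.3 -0.4] INC [112.7   1.1  -1.1] spin 0.001
[316.78722443 212.0971214 ] [array([279., 189.]), array([355., 182.])]
```

View pics/w8.png

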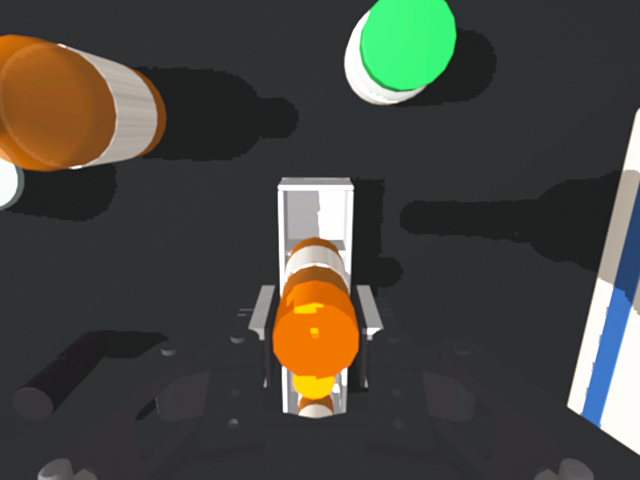

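arm_command --increments '[{"x":35,"y":0,"z":-0.5,"spin":0},{"x":65,"y":0,"z":-0.5,"spin":0},{"x":90,"y":0,"z":-0.5,"spin":0},{"x":105,"y":0,"z":-0.5,"spin":0},{"x":110,"y":0,"z":-0.5,"spin":0}]'

```text
time: 10.15
tcp_pos: [657.2, 83.1, 133.3]
eef_rot: [-2.176, 0.092, 2.181]
contact_force: [0.6, 0.7, -0.6]
opening: 0.352
```

arm_command --increments '[{"x":1,"y":0,"z":0,"spin":0},{"x":2,"y":0,"z":0,"spin":0},{"x":3,"y":0,"z":0,"spin":0},{"x":4,"y":0,"z":0,"spin":0},{"x":4,"y":0,"z":0,"spin":0}]'

```text
time: 10.65
tcp_pos: [658.1, 82.0, 131.0]
eef_rot: [-2.178, 0.093, 2.177]
contact_force: [0.0, 0.4, -0.5]
opening: 0.35
```

```bash
python3 -c "
from h import *
w=bot.snapshot('wrist')[:,:,::-1];cv2.imwrite('pics/w9.png',w)
plan(658,82,129)
"
```

```text
t 10.7 tcp [658.  82. 131.] open 0.349 F [-0.5 -0.1 -0.9] INC [ 2. -0.  0.] spin 0.0
```

View pics/w9.png

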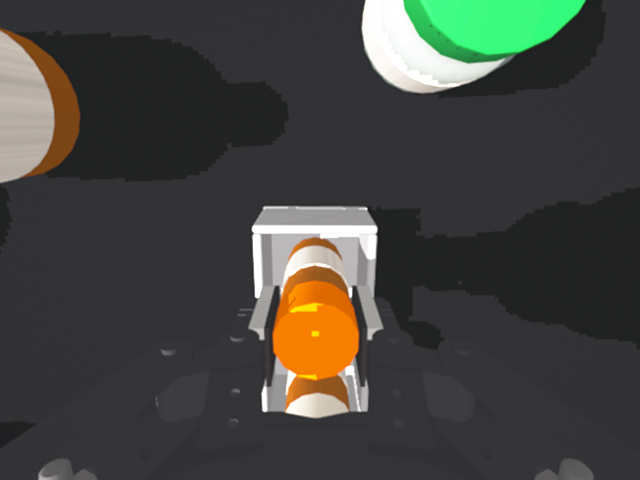

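Centred in cell 3. Lowering it to contact.

arm_command --increments '[{"x":0.7,"y":0,"z":0,"spin":0},{"x":1.5,"y":0,"z":0,"spin":0},{"x":1.5,"y":0,"z":0,"spin":0}]'

```text
time: 11.0
tcp_pos: [658.2, 82.0, 129.8]
eef_rot: [-2.179, 0.093, 2.177]
contact_force: [-0.6, -0.1, 6.8]
opening: 0.351
```

arm_command --increments '[{"x":0.6,"y":0,"z":0,"spin":0},{"x":1,"y":0,"z":0,"spin":0},{"x":1,"y":0,"z":0,"spin":0}]'

```text
time: 11.3
tcp_pos: [658.6, 82.0, 129.7]
eef_rot: [-2.18, 0.093, 2.175]
contact_force: [-4.2, -0.8, 19.4]
opening: 0.352
```

arm_command --increments '[{"x":-1,"y":0,"z":0,"spin":0},{"x":-1.2,"y":0,"z":0,"spin":0}]'

```text
time: 11.5
tcp_pos: [658.2, 82.0, 129.7]
eef_rot: [-2.179, 0.093, 2.177]
contact_force: [0.1, 0.9, 4.8]
opening: 0.351
```

arm_command --increments '[{"x":0,"y":0,"z":0,"spin":0},{"x":0,"y":0,"z":0,"spin":0},{"x":0,"y":0,"z":0,"spin":0}]' --claw 0.3

```text
time: 11.8
tcp_pos: [657.8, 82.0, 129.1]
eef_rot: [-2.177, 0.093, 2.178]
contact_force: [-0.2, -0.5, 0.2]
opening: 0.648
```

arm_command --increments '[{"x":-15,"y":0,"z":0,"spin":0},{"x":-50,"y":0,"z":0,"spin":0},{"x":-95,"y":0,"z":0,"spin":0},{"x":-140,"y":0,"z":0,"spin":0},{"x":-180,"y":0,"z":0,"spin":0}]'

```text
time: 12.3
tcp_pos: [657.8, 82.0, 313.0]
eef_rot: [-2.18, 0.093, 2.176]
contact_force: [0.7, -0.6, -1.0]
opening: 0.651
```

```bash
python3 -c "
from h import *
w=bot.snapshot('wrist')[:,:,::-1];cv2.imwrite('pics/w10.png',w)
t=bot.snapshot('scene')[:,:,::-1];cv2.imwrite('pics/s10.png',cv2.resize(t[200:360,230:430],None,fx=3.3,fy=3.3,interpolation=2))
plan(480,-225,340)
"
```

```text
t 12.4 tcp [659.7  82.2 316.8] open 0.651 F [0.9 1.1 0.1] INC [-25.2 321.3 152.7] spin 0.0
```

View pics/w10.png

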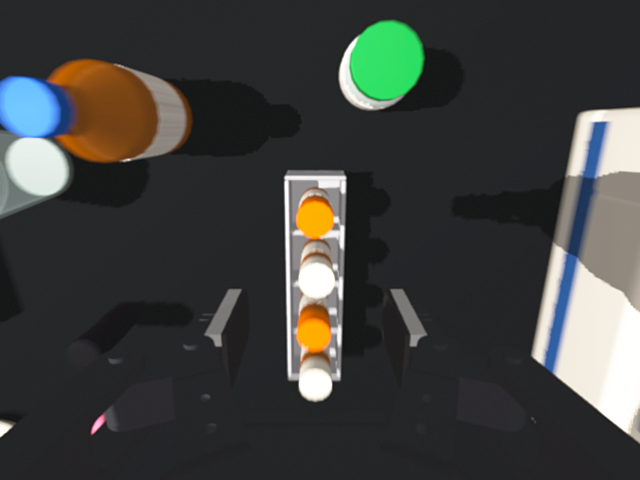

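View pics/s10.png

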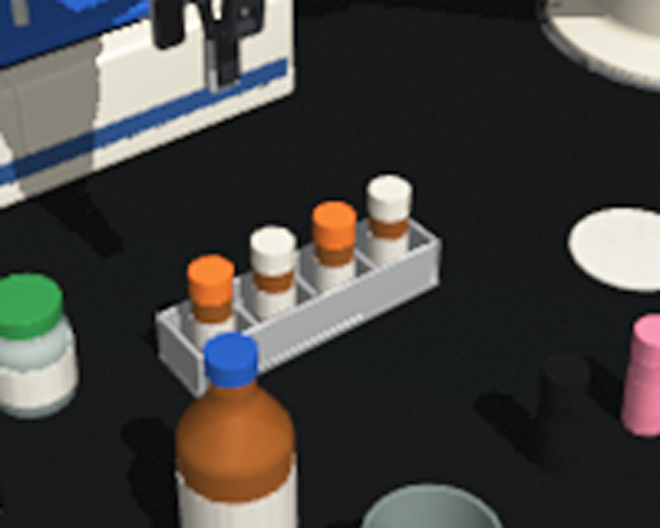

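Both vials stand upright in their cells: (315,217) and (313,328) in the wrist view. Next, a side look at the pointer from beyond the analyser.

```bash
python3 -c "
from h import *
plan(790,-240,270)
"
```

```text
t 12.4 tcp [659.7  82.2 316.8] open 0.651 F [0.9 1.1 0.1] INC [  48.   310.  -156.7] spin 0.0
```

arm_command --increments '[{"x":0,"y":36,"z":-18,"spin":0},{"x":0,"y":80,"z":-40,"spin":0},{"x":0,"y":124,"z":-62,"spin":0},{"x":0,"y":168,"z":-84,"spin":0},{"x":0,"y":212,"z":-106,"spin":0}]' --claw 0.3

```text
time: 12.9
tcp_pos: [745.7, -140.1, 310.1]
eef_rot: [-2.178, 0.093, 2.178]
contact_force: [1.7, 0.9, 0.6]
opening: 0.649
```

```bash
python3 -c "
from h import *
plan(790,-240,270)
"
```

```text
t 12.9 tcp [ 745.7 -140.1  310.1] open 0.649 F [1.7 0.9 0.6] INC [ 40.1  95.8 -52.6] spin 0.0
```

arm_command --increments '[{"x":10,"y":38,"z":-20,"spin":0},{"x":25,"y":72,"z":-40,"spin":0},{"x":40,"y":94,"z":-52,"spin":0},{"x":40,"y":94,"z":-52,"spin":0},{"x":40,"y":94,"z":-52,"spin":0}]'

```text
time: 13.4
tcp_pos: [789.1, -236.6, 269.0]
eef_rot: [-2.176, 0.093, 2.178]
contact_force: [0.5, 0.3, 0.3]
opening: 0.657
```

```bash
python3 -c "
from h import *
plan(790,-240,270)
w=bot.snapshot('wrist')[:,:,::-1];cv2.imwrite('pics/w11.png',w)
import pickle;m=bot.camera_model('wrist');pickle.dump(m,open('w11.pkl','wb'))
"
```

```text
t 13.4 tcp [ 789.1 -236.6  269. ] open 0.657 F [0.5 0.3 0.3] INC [-1.   3.3 -1.2] spin -0.0
```

View pics/w11.png

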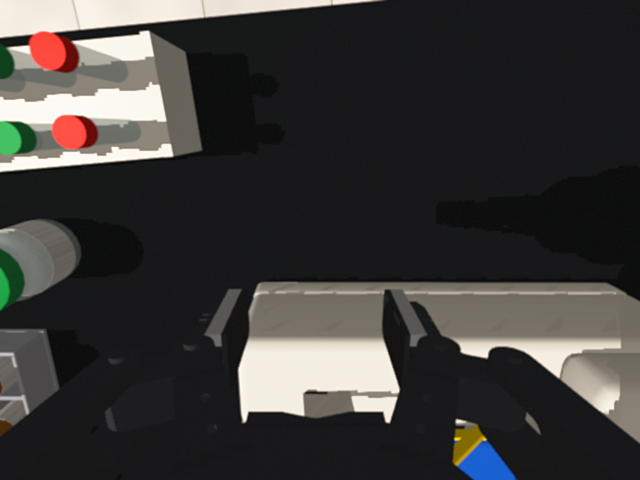

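This view does not show the pointer because the gripper hides it. I'll go up and over to the handle hover instead and look from there.

arm_command --increments '[{"x":-45,"y":0,"z":0,"spin":0},{"x":-90,"y":0,"z":0,"spin":0},{"x":-125,"y":0,"z":0,"spin":0},{"x":-125,"y":0,"z":40,"spin":0},{"x":-125,"y":0,"z":85,"spin":0}]'

```text
time: 13.95
tcp_pos: [704.8, -227.8, 396.8]
eef_rot: [-2.185, 0.093, 2.174]
contact_force: [0.8, -0.7, -0.4]
opening: 0.653
```

```bash
python3 -c "
from h import *
plan(548,-225,390)
"
```

```text
t 13.95 tcp [ 704.8 -227.8  396.8] open 0.653 F [ 0.8 -0.7 -0.4] INC [  6.   10.3 156.5] spin 0.002
```

arm_command --increments '[{"x":0,"y":3,"z":45,"spin":0},{"x":0,"y":6,"z":90,"spin":0},{"x":0,"y":8,"z":130,"spin":0},{"x":0,"y":10,"z":156,"spin":0},{"x":0,"y":10,"z":156,"spin":0}]' --claw 0.1

```text
time: 14.45
tcp_pos: [545.4, -224.4, 396.5]
eef_rot: [-2.18, 0.093, 2.177]
contact_force: [0.3, -0.7, 0.2]
opening: 0.551
```

```bash
python3 -c "
from h import *
plan(548,-225,300)
w=bot.snapshot('wrist')[:,:,::-1];cv2.imwrite('pics/w12.png',w)
import pickle;m=bot.camera_model('wrist');pickle.dump(m,open('w12.pkl','wb'))
c,s=np.cos(-.09),np.sin(-.09)
for L in [(100,140,131),(-100,140,131),(100,-35,131),(60,105,176),(-60,105,176),(0,105,176),(135,-35,117)]+[(135,-35+180*np.cos(t),117+180*np.sin(t)) for t in (.66,.68,.70)]:
  print(np.round(L),proj('wrist',[538.8+c*L[0]-s*L[1],-329.8+s*L[0]+c*L[1],L[2]],m).round(1))
"
```

```text
t 14.45 tcp [ 545.4 -224.4  396.5] open 0.551 F [ 0.3 -0.7  0.2] INC [96.5  0.3 -2.5] spin 0.001
[100 140 131] [275.   90.5]
[-100  140  131] [280.  304.9]
[100 -35 131] [481.7  91.7]
[ 60 105 176] [316.2 141.4]
[-60 105 176] [315.3 286.8]
[  0 105 176] [315.7 218.2]
[135 -35 117] [480.   49.5]
[135. 107. 227.] [313.3   8.7]
[135. 105. 230.] [317.3   7.2]
[135. 103. 233.] [321.4   5.6]
```

View pics/w12.png

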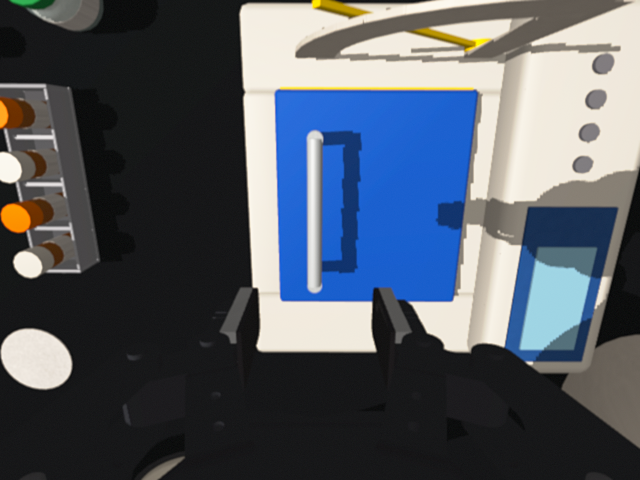

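arm_command --increments '[{"x":0,"y":10,"z":-30,"spin":0},{"x":0,"y":10,"z":-40,"spin":0},{"x":0,"y":10,"z":-40,"spin":0},{"x":0,"y":10,"z":-40,"spin":0}]'

```text
time: 14.9
tcp_pos: [587.5, -238.5, 394.3]
eef_rot: [-2.178, 0.092, 2.179]
contact_force: [0.1, -0.8, -0.1]
opening: 0.547
```

```bash
python3 -c "
from h import *
plan(548,-225,300)
w=bot.snapshot('wrist')[:,:,::-1];cv2.imwrite('pics/w13.png',w)
import pickle;m=bot.camera_model('wrist');pickle.dump(m,open('w13.pkl','wb'))
w=cv2.imread('pics/w13.png')
cv2.imwrite('pics/w13c.png',cv2.resize(w[0:240,250:510],None,fx=2.5,fy=2.5,interpolation=2))
"
```

```text
t 14.9 tcp [ 587.5 -238.5  394.3] open 0.547 F [ 0.1 -0.8 -0.1] INC [ 94.3 -10.1  40.5] spin 0.001
```

View pics/w13c.png

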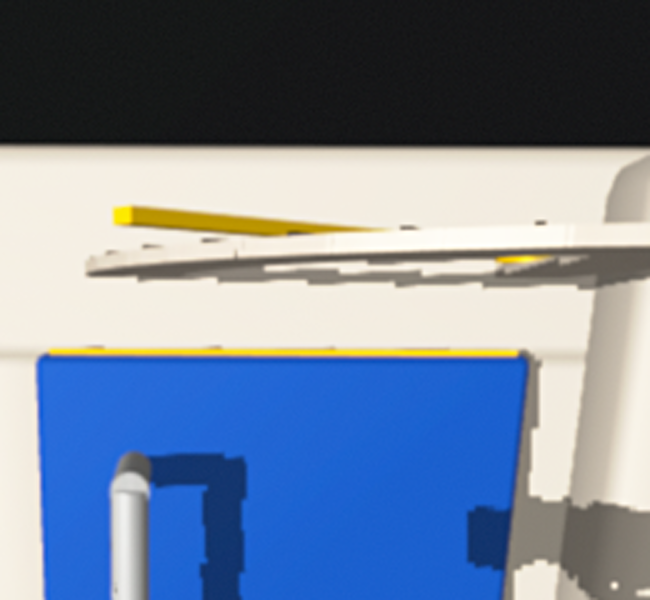

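```bash
cat > fit2.py <<'E'
from h import *
import pickle
from scipy.optimize import least_squares
m=pickle.load(open('w13.pkl','rb'))
q=lambda x,y:(250+(x+.5)/2.5-.5,(y+.5)/2.5-.5)
O=[(q(38,354),(100,140,131)),(q(527,353),(100,-35,131)),(q(130,482),(62,105,178))]
tip=q(123,215.5)
def P(p,L):
  c,s=np.cos(p[2]),np.sin(p[2]);return [p[0]+c*L[0]-s*L[1],p[1]+s*L[0]+c*L[1],L[2]]
def r(p):
  e=[proj('wrist',P(p,L),m)-uv for uv,L in O]
  e.append((proj('wrist',P(p,(135,-35+180*np.cos(p[3]),117+180*np.sin(p[3]))),m)-tip))
  e.append([(p[2]+.09)*400])
  return np.concatenate(e)
f=least_squares(r,[538,-330,-.09,.68]);print(f.x,f.fun.round(1))
m12=pickle.load(open('w12.pkl','rb'))
E
python3 fit2.py
```

```text
[ 5.38402593e+02 -3.28268600e+02 -8.91656368e-02  6.89453983e-01] [-2.1 -0.6  2.9  0.8 -0.6  0.9 -0.1 -0.5  0.3]
```

arm_command --increments '[{"x":0,"y":-10,"z":30,"spin":0},{"x":0,"y":-10,"z":40,"spin":0},{"x":40,"y":-10,"z":40,"spin":0},{"x":80,"y":-10,"z":40,"spin":0},{"x":110,"y":-10,"z":40,"spin":0}]'

```text
time: 15.45
tcp_pos: [547.4, -225.4, 282.8]
eef_rot: [-2.177, 0.093, 2.178]
contact_force: [0.3, -0.7, -0.8]
opening: 0.546
```

arm_command --increments '[{"x":0,"y":0,"z":0,"spin":0},{"x":0,"y":0,"z":0,"spin":0}]'

```text
time: 15.65
tcp_pos: [548.4, -225.9, 285.3]
eef_rot: [-2.178, 0.093, 2.178]
contact_force: [0.2, -0.6, 0.2]
opening: 0.548
```

```bash
python3 -c "
from h import *
plan(548,-225,230)
w=bot.snapshot('wrist')[:,:,::-1];cv2.imwrite('pics/w14.png',w)
"
```

```text
t 15.65 tcp [ 548.4 -225.9  285.3] open 0.548 F [ 0.2 -0.6  0.2] INC [55.3 -0.8  0.5] spin 0.0
```

View pics/w14.png

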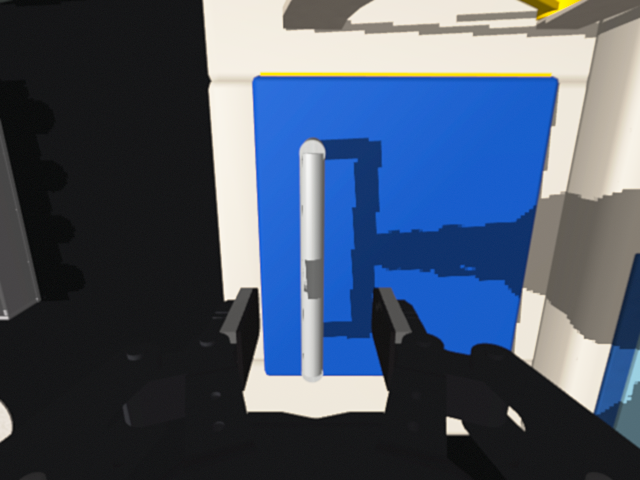

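The bar at column 312 is about 2 mm off the jaw centre line at 316. I'll correct by -2 mm in tool y and descend.

arm_command --increments '[{"x":20,"y":-2,"z":0,"spin":0},{"x":40,"y":-2,"z":0,"spin":0},{"x":52,"y":-2,"z":0,"spin":0},{"x":56,"y":-2,"z":0,"spin":0},{"x":56,"y":-2,"z":0,"spin":0}]'

```text
time: 16.2
tcp_pos: [548.8, -224.0, 229.0]
eef_rot: [-2.179, 0.093, 2.177]
contact_force: [1.0, -0.6, -0.8]
opening: 0.548
```

arm_command --increments '[{"x":0,"y":0,"z":0,"spin":0},{"x":0,"y":0,"z":0,"spin":0},{"x":0,"y":0,"z":0,"spin":0},{"x":0,"y":0,"z":0,"spin":0},{"x":0,"y":0,"z":0,"spin":0}]' --claw -1 --newtons 30

```text
time: 16.7
tcp_pos: [548.8, -224.0, 229.2]
eef_rot: [-2.179, 0.094, 2.177]
contact_force: [-0.1, -0.4, 6.3]
opening: 0.129
```

```bash
python3 -c "
from h import *
plan(548,-225,230)
w=bot.snapshot('wrist')[:,:,::-1];cv2.imwrite('pics/w15.png',w)
"
```

```text
t 16.7 tcp [ 548.8 -224.   229.2] open 0.129 F [-0.1 -0.4  6.3] INC [-0.8  1.   0.7] spin 0.0
```

View pics/w15.png

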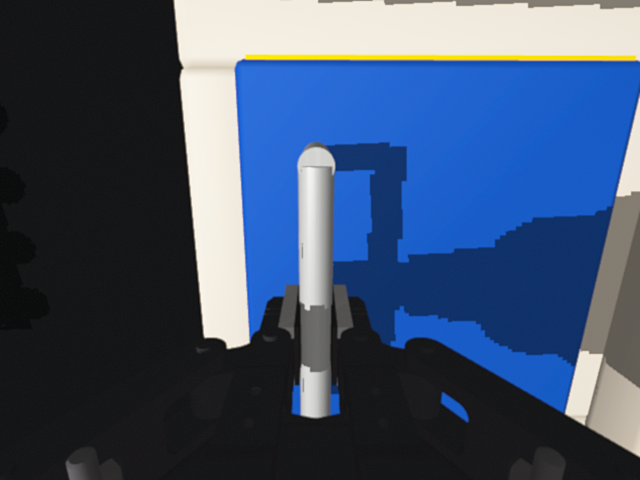

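The bar is gripped: an opening of 0.129 is about 11 mm. Now swinging the lid along its arc.

arm_command --increments '[{"x":-6.9,"y":3.1,"z":0,"spin":0},{"x":-15,"y":7.3,"z":0,"spin":0},{"x":-22.8,"y":12,"z":0,"spin":0},{"x":-30.4,"y":17.1,"z":0,"spin":0},{"x":-37.6,"y":22.7,"z":0,"spin":0}]'

```text
time: 17.25
tcp_pos: [546.8, -245.8, 267.0]
eef_rot: [-2.178, 0.091, 2.176]
contact_force: [4.5, 9.9, 2.4]
opening: 0.126
```

```bash
python3 -c "
from h import *
plan(548,-225,230)
f=lambda t:np.array([-(140*np.sin(t)+59*np.cos(t)-59),140*(1-np.cos(t))+59*np.sin(t)])
for t in (.35,.41,.47,.53,.58,.62,.65,.67,.68,.685): print(t,(f(t)-f(.29)).round(1),(f(t)-f(.58)).round(1))
"
```

```text
t 17.25 tcp [ 546.8 -245.8  267. ] open 0.126 F [4.5 9.9 2.4] INC [ 37.  -20.8   0.6] spin 0.0
0.35 [-6.9  6. ] [ 22.6 -26.5]
0.41 [-13.3  12.4] [ 16.2 -20.1]
0.47 [-19.4  19.2] [ 10.1 -13.3]
0.53 [-25.1  26.3] [ 4.4 -6.2]
0.58 [-29.5  32.5] [0. 0.]
0.62 [-32.8  37.6] [-3.3  5.1]
0.65 [-35.1  41.5] [-5.6  9. ]
0.67 [-36.6  44.2] [-7.1 11.7]
0.68 [-37.3  45.5] [-7.8 13. ]
0.685 [-37.7  46.2] [-8.2 13.7]
```

arm_command --increments '[{"x":-6.9,"y":6,"z":0,"spin":0},{"x":-13.3,"y":12.4,"z":0,"spin":0},{"x":-19.4,"y":19.2,"z":0,"spin":0},{"x":-25.1,"y":26.3,"z":0,"spin":0},{"x":-29.5,"y":32.5,"z":0,"spin":0}]'

```text
time: 17.75
tcp_pos: [544.0, -278.0, 297.2]
eef_rot: [-2.179, 0.09, 2.176]
contact_force: [2.0, 8.7, 7.2]
opening: 0.13
```

arm_command --increments '[{"x":-3.3,"y":5.1,"z":0,"spin":0},{"x":-5.6,"y":9,"z":0,"spin":0},{"x":-7.1,"y":11.7,"z":0,"spin":0},{"x":-8,"y":13.4,"z":0,"spin":0},{"x":-8,"y":13.4,"z":0,"spin":0}]'

```text
time: 18.25
tcp_pos: [542.8, -291.8, 305.0]
eef_rot: [-2.179, 0.092, 2.176]
contact_force: [-0.3, 7.9, 10.3]
opening: 0.129
```

arm_command --increments '[{"x":0,"y":0,"z":0,"spin":0},{"x":0,"y":0,"z":0,"spin":0},{"x":0,"y":0,"z":0,"spin":0}]'

```text
time: 18.55
tcp_pos: [542.8, -291.6, 304.9]
eef_rot: [-2.179, 0.092, 2.176]
contact_force: [0.9, 7.5, 9.7]
opening: 0.126
```

```bash
python3 -c "
from h import *
plan(548,-225,230)
s=bot.snapshot('scene')[:,:,::-1];cv2.imwrite('pics/s16.png',s)
w=bot.snapshot('wrist')[:,:,::-1];cv2.imwrite('pics/w16.png',w)
import pickle;pickle.dump(bot.camera_model('wrist'),open('w16.pkl','wb'))
cv2.imwrite('pics/s16c.png',cv2.resize(s[140:250,155:285],None,fx=5.5,fy=5.5,interpolation=2))
"
```

```text
t 18.55 tcp [ 542.8 -291.6  304.9] open 0.126 F [0.9 7.5 9.7] INC [ 74.9 -66.8   0.6] spin 0.0
```

View pics/s16c.png

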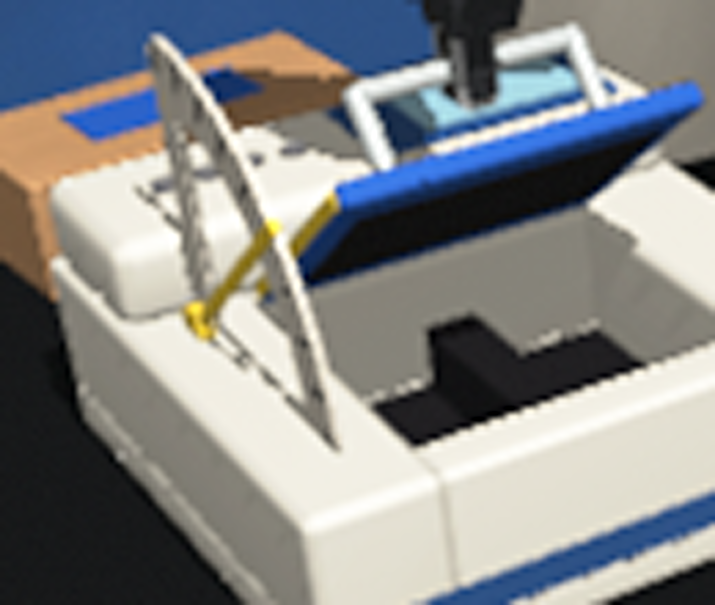

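View pics/w16.png

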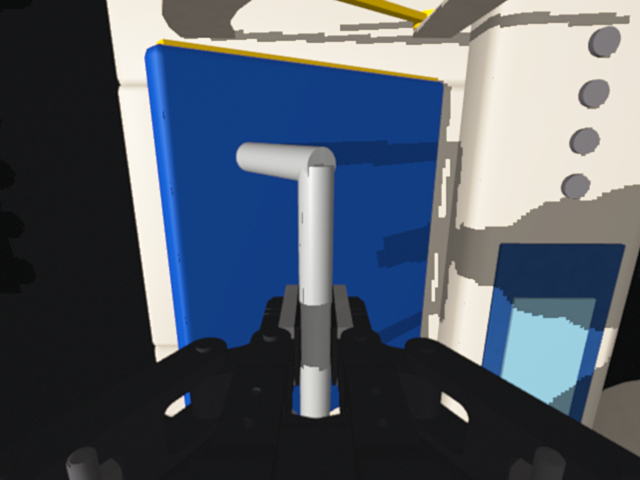

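The scene view shows the lid raised nearly parallel to the pointer, with the pointer running (200,320) to (275,228) in the crop and the stripe close beside it. I'll ease the 12 N radial squeeze and then measure the angle more finely.

arm_command --increments '[{"x":-0.9,"y":-0.5,"z":0,"spin":0},{"x":-0.9,"y":-0.5,"z":0,"spin":0}]'

```text
time: 18.85
tcp_pos: [542.8, -291.6, 304.9]
eef_rot: [-2.178, 0.093, 2.177]
contact_force: [2.9, 4.6, 4.5]
opening: 0.126
```

```bash
python3 - <<'E'
from h import *
s=bot.get_state();print(s["tcp_pos"],s["contact_force"],s["opening"])
im=bot.snapshot('scene')[:,:,::-1];cv2.imwrite('pics/s17.png',im)
t=bot.snapshot('top')[:,:,::-1];cv2.imwrite('pics/t17.png',t)
a=cv2.resize(im[165:205,185:220],None,fx=15,fy=15,interpolation=0)
cv2.imwrite('pics/s17c.png',a)
cv2.imwrite('pics/t17c.png',cv2.resize(t[175:235,400:530],None,fx=6,fy=6,interpolation=2))
p=(538.5,-329.3,-.0895);c,sn=np.cos(p[2]),np.sin(p[2])
W=lambda L:[p[0]+c*L[0]-sn*L[1],p[1]+sn*L[0]+c*L[1],L[2]]
def lid(x,y,z,t): return W((x,-35+y*np.cos(t)-z*np.sin(t),117+y*np.sin(t)+z*np.cos(t)))
for t in (.66,.68,.70):
  print(t,"ptr",[proj('scene',lid(135,y,0,t)).round(1) for y in(0,180)],"lid z14 free/hinge, z0 free",[proj('scene',lid(100,y,z,t)).round(1) for y,z in((175,14),(0,14),(175,0),(0,0))])
E
```

```text
[ 542.82215479 -291.5625293   304.92086936] [2.9291448  4.57826536 4.51064447] 0.12588151528107192
0.66 ptr [array([191.2, 198.1]), array([205.6, 181.4])] lid z14 free/hinge, z0 free [array([215.9, 173.1]), array([200.8, 190.1]), array([217.9, 178.2]), array([202.6, 194.6])]
0.68 ptr [array([191.2, 198.1]), array([205.1, 180.1])] lid z14 free/hinge, z0 free [array([215.3, 171.8]), array([200.8, 190.1]), array([217.4, 176.9]), array([202.6, 194.6])]
0.7 ptr [array([191.2, 198.1]), array([204.5, 178.7])] lid z14 free/hinge, z0 free [array([214.8, 170.6]), array([200.8, 190.1]), array([216.9, 175.7]), array([202.6, 194.6])]
```

View pics/s17c.png

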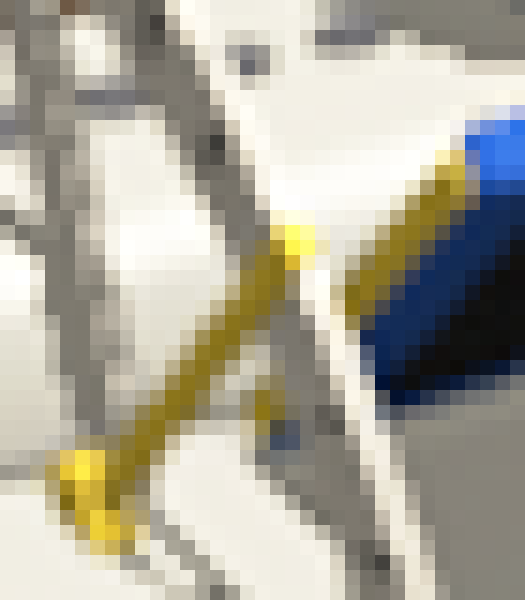

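View pics/t17c.png

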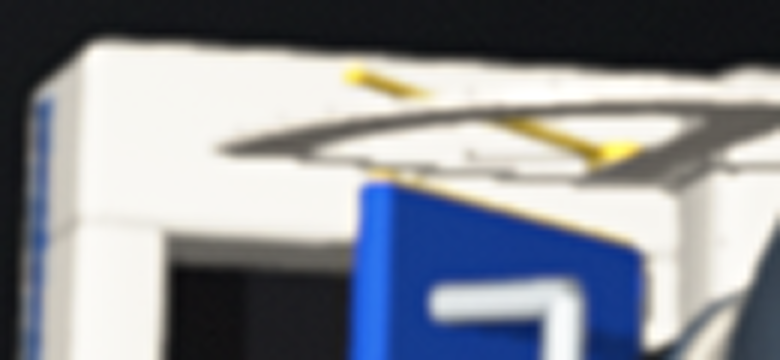

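```bash
python3 - <<'E'
from h import *
p=(538.5,-329.3,-.0895);c,sn=np.cos(p[2]),np.sin(p[2])
W=lambda L:[p[0]+c*L[0]-sn*L[1],p[1]+sn*L[0]+c*L[1],L[2]]
def lid(x,y,z,t): return W((x,-35+y*np.cos(t)-z*np.sin(t),117+y*np.sin(t)+z*np.cos(t)))
m=bot.camera_model('top')
cv=lambda uv:((np.array(uv)-[400,175]+.5)*6-.5).round(0)
for t in (.66,.68,.70):
  print(t,"ptr",[cv(proj('top',lid(135,y,0,t),m)) for y in(0,180)],"z14 free,z14 hinge,z0 free",[cv(proj('top',lid(100,y,z,t),m)) for y,z in((175,14),(0,14),(175,0))], cv(proj('top',lid(60,140,59,t),m)))
t=cv2.imread('pics/t17.png')
cv2.imwrite('pics/t17d.png',cv2.resize(t[180:222,450:515],None,fx=12,fy=12,interpolation=0))
E
```

```text
0.66 ptr [array([613., 157.]), array([337.,  76.])] z14 free,z14 hinge,z0 free [array([378., 175.]), array([645., 244.]), array([342., 179.])] [553. 298.]
0.68 ptr [array([613., 157.]), array([346.,  75.])] z14 free,z14 hinge,z0 free [array([387., 174.]), array([646., 244.]), array([351., 178.])] [563. 298.]
0.7 ptr [array([613., 157.]), array([356.,  74.])] z14 free,z14 hinge,z0 free [array([397., 174.]), array([646., 244.]), array([360., 177.])] [573. 298.]
```

View pics/t17d.png

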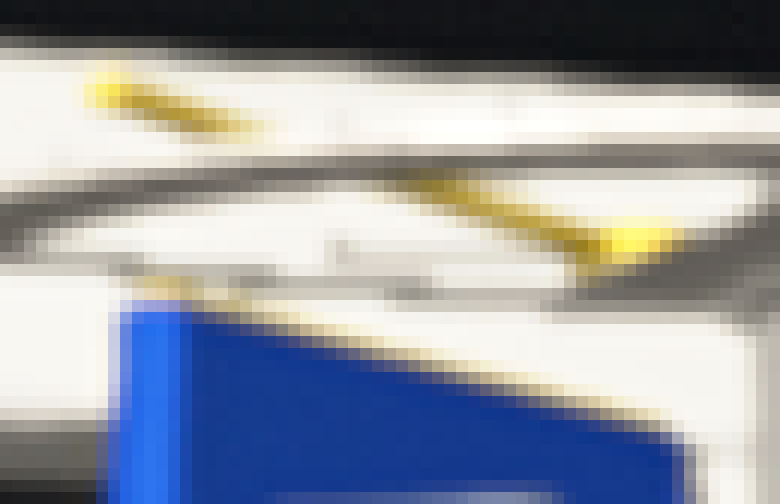

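In both cameras the lid and pointer angles agree to about 0.01 rad: about 0.69 for each from the top view, and about 0.67 for each from the scene view. One last check of the bench before handing in.

arm_command --increments '[{"x":0,"y":0,"z":0,"spin":0},{"x":0,"y":0,"z":0,"spin":0},{"x":0,"y":0,"z":0,"spin":0}]'

```text
time: 19.25
tcp_pos: [542.8, -291.5, 304.9]
eef_rot: [-2.178, 0.092, 2.177]
contact_force: [2.7, 3.5, 6.0]
opening: 0.126
```

```bash
python3 - <<'E'
from h import *
s=bot.get_state();print(s["time"],s["tcp_pos"],s["contact_force"],s["opening"],abs(s["joint_vel"]).max())
im=bot.snapshot('scene')[:,:,::-1];cv2.imwrite('pics/s18.png',im)
E
```

```text
19.25 [ 542.84566891 -291.46067422  304.87694152] [2.66940821 3.54627974 6.02239827] 0.12640152901391585 0.002293149465097073
```

View pics/s18.png

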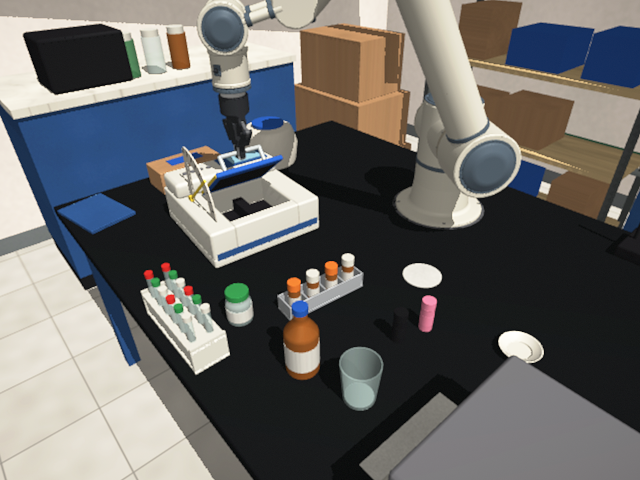

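All four vials stand in the tray from (293,285) to (348,262), the bystanders have not moved, and the lid is held still in line with the pointer.

```bash
python3 -c "
from bench import bot
print(bot.close_job())"
```

```text
the job is handed in; nothing more can be done
None
```

I stood the two orange-capped vials upright in cells 1 and 3 of the tray, lowering each until it touched the floor before letting go. I then swung the lid up by its handle and handed the job in at about 19 s while still holding it.

**Lid angle:** the lid and pointer agree to about 0.01 rad. The top camera gives about 0.69 rad for both and the scene camera about 0.67 rad for both. The arm's own motion gives 0.68 rad for the lid. The two cameras disagree by about 0.02 rad in absolute terms, but each one shows lid and pointer in line.

**Last state:** the arm was at rest with about 8 N on the tool, partly a leftover sideways squeeze on the bar from a slightly off radius. In the last picture all four vials stood in the tray and nothing else looked moved.

**Failed attempts:** a look at the pointer from beyond the analyser was blocked by the gripper, and one move call was refused because some fields were left out. Neither moved anything in the scene.

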